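# Try the easel screws in the gauge rail and scrap the one that binds

## Robot

A 7-joint arm with a two-finger parallel gripper is mounted at the origin on the work surface. World frame = base frame: x ahead of the robot, y to its left, z up, the work surface at z = 0. Lengths are in m, angles in rad, forces in N, time in s.
With the tool pointing down it reaches from about 0.425 to 0.95 m from the base axis. Payload 4.7 kg.
Tool frame: the origin (TCP) lies midway between the tips of the shut fingers; the grasp point (between the pads) lies 19 mm behind it; z points along the fingers, y is the direction in which the jaws open and shut (so a half turn about z gives the same grasp; the last joint's range is limited). The gripper opens to 85 mm and grips with 20 to 120 N. Pads are 22 mm wide; open, the fingers measure 114 mm over their backs; the gripper's body (76 mm by 85 mm) begins 54 mm behind the grasp point. The pads swing forward as they close: fully open they stand 13 mm farther back than shut.
Start: joints at [-1.209, 0.469, -0.049, 1.532, 0.024, 1.141, -0.082], TCP at [0.257, 0.624, 0.231] pointing down, gripper open.
Joint ranges: [-2.59, 2.59], [-0.33, 1.99], [-1.39, 1.29], [0.1, 2.45], [-1.04, 4.18], [0.21, 1.99], [-2.66, 2.66]. Speed limits (rad/s): [2.57, 2.57, 3.14, 3.14, 3.14, 3.14, 3.14].

## Interface

Orientations are given as [roll, pitch, yaw] about the fixed x, y, z axes, in that order (R = Rz(yaw) Ry(pitch) Rx(roll)).
In Python, from cell import telemetry, viewer, ticket gives the robot as it stands.
- The arm moves only by the tool drive_tool, never from a script. Its argument "deltas" is a list that holds one entry, the list of rows, each a list of 6 numbers: the shift along the tool's x, y, z as a fraction of full scale, then the turn, a rotation vector about the tool's x, y, z as a fraction of full scale. A call has 1 to 10 rows; each row shifts and turns the commanded pose from where the row before left it, along the tool's axes as they then stand; what a row does not reach is not made up. Full scale, the value 1, is 0.75 m for a shift and 90 degrees for a turn. A row lasts 1/10 s, in which the tool goes at most 50 mm and 8.59 degrees, less where a joint would pass 70% of its speed; a pose out of reach is approached as far as the arm can. A call with a number of a shift or a turn outside -1 to 1 is refused whole. A call with a gripper value outside its range is refused whole. "grip" is the closure, from -1 (fully open) to 1 (shut), so that 0 is half open, set as the call begins (left out, the last holds). The fingers move at their own pace and stop on an object; the grip force is fixed at half the most. Time passes only in rows, so rows that do not move let the fingers close. It gives the time, the measured TCP pose, the force and the opening at its end, in the units of the state.
- telemetry.sense(): the state, without advancing time (a new reading comes with each control period).
- viewer.camera(name): name is "scene" or "top" or "wrist"; returns (picture, depth): 480x640x3 uint8, red, green, blue; 480x640 float32, m along the optical axis (not along the pixel's ray), 0 where there is no reading.
- viewer.calibration(name): a dict with "camera_matrix" (3x3 intrinsics, pixels), "R" (3x3) and "t" (3): a world point X has camera coordinates R X + t. Camera axes: x right, y down, z forward; pixel columns grow to the right and rows downward; lengths in m; the calibration is good to about 2 mm. A picture is of the moment at which its call begins: read the wrist's pose just before it. calibration takes no time and is no camera call; for the wrist camera it gives the pose at the moment of the call.
- ticket.finish_job(): hands the job in, once; it reports no verdict.
The state is a dict: "time_s": time; "q": joint angles; "qvel": joint speeds; "joint_torque": joint torques, N m; "eef_pos": TCP position; "tool_rot": TCP orientation; "wrist_force": force on the tool from outside, world axes, zero at the start; "wrist_torque": the same for the moment, N m; "gripper_width": opening from 0.0 (shut) to 1.0 (fully open).
Only numpy, scipy, OpenCV 4.12 (cv2) and the standard library are available. Lean on these libraries where they do the work, as an engineer would, in place of code of your own. Each camera call takes 0.05 s, during which the arm holds its last target.

## Task

Three easel locking screws stand just started in the gauge nuts of the metal rail, and one of them has a bad thread. Try each one by turning it clockwise a quarter turn: leave those that run freely screwed fully home in their nuts; when one binds do not force it, but lift it out and leave it lying or standing in the blue scrap tray. Do not disturb the jar, the tape or the mug.

Things in the scene. Friction and masses are not known exactly. Their poses are not given: they have to be found in the camera images.
- rail: fixed aluminium bar, 62 mm (x) by 272 mm (y) by 30 mm high, origin at the centre of its underside on the table, with three brass gauge nuts along its y axis, tops 44 mm above the table. At the start the screws' paddles lie along the rail's x axis
- tray: fixed blue plastic open scrap tray, 150 mm (x) by 120 mm (y), walls 35 mm high and 4 mm thick, floor 4 mm thick. Origin at the centre of its underside, on the table
- screw_a_grip (a point): easel locking screw, one of three that look alike. Site at the centre of its orange upright paddle, 38 mm long (x), 12 mm thick (y), 34 mm high (z): grip across the thickness. The top of the 38 mm round flange is 17 mm lower, and fingertips must stay above it. Starts just started in a nut, point 71.5 mm above the table, 5 mm gap under the flange, paddle across the rail within 6 degrees
- screw_b_grip (a point): easel locking screw, one of three that look alike. Site at the centre of its orange upright paddle, 38 mm long (x), 12 mm thick (y), 34 mm high (z): grip across the thickness. The top of the 38 mm round flange is 17 mm lower, and fingertips must stay above it. Starts just started in a nut, point 71.5 mm above the table, 5 mm gap under the flange, paddle across the rail within 6 degrees
- screw_c_grip (a point): easel locking screw, one of three that look alike. Site at the centre of its orange upright paddle, 38 mm long (x), 12 mm thick (y), 34 mm high (z): grip across the thickness. The top of the 38 mm round flange is 17 mm lower, and fingertips must stay above it. Starts just started in a nut, point 71.5 mm above the table, 5 mm gap under the flange, paddle across the rail within 6 degrees
- screw_a_end (a point): middle of the +x end of the paddle of that screw, 19 mm from screw_a_grip; at the start it points along the rail's +x, and on a clockwise turn it moves toward the rail's -y
- screw_b_end (a point): middle of the +x end of the paddle of that screw, 19 mm from screw_b_grip; at the start it points along the rail's +x, and on a clockwise turn it moves toward the rail's -y
- screw_c_end (a point): middle of the +x end of the paddle of that screw, 19 mm from screw_c_grip; at the start it points along the rail's +x, and on a clockwise turn it moves toward the rail's -y
- nut1 (a point): centre of the top of gauge nut 1 (brass ring 39 mm across), 44 mm above the table, -90 mm along the rail's y axis. In any nut a good screw turned clockwise (from above) sinks 5 mm straight down within 1.2 rad and is then home, flange 0.5 mm above the nut; it may turn on to a stop near 1.8 rad. Let the hand down as it turns: about 5 mm per rad after the first 0.1 rad
- nut2 (a point): centre of the top of gauge nut 2 (brass ring 39 mm across), 44 mm above the table, 0 mm along the rail's y axis. In any nut the bad screw comes to a hard stop 0.45 to 0.65 rad from paddle-across, felt as a torque rising past 0.3 N m, sunk by less than 3 mm; held there, or at the start, it can be pulled straight up out of the nut: 45 mm clears it
- nut3 (a point): centre of the top of gauge nut 3 (brass ring 39 mm across), 44 mm above the table, 90 mm along the rail's y axis. A screw that is home is held down by the thread and cannot be pulled straight up
- screw_a: the whole loose screw of point screw_a_grip, origin at the lower end of its 16 mm steel shank, 64 mm below the point; two thread lugs stick out along +x and -x, 30 mm above the origin, to 14 mm from the axis; mass about 70 g
- screw_b: the whole loose screw of point screw_b_grip, origin at the lower end of its 16 mm steel shank, 64 mm below the point; two thread lugs stick out along +x and -x, 30 mm above the origin, to 14 mm from the axis; mass about 70 g
- screw_c: the whole loose screw of point screw_c_grip, origin at the lower end of its 16 mm steel shank, 64 mm below the point; two thread lugs stick out along +x and -x, 30 mm above the origin, to 14 mm from the axis; mass about 70 g
- paint_jar: bystander: paint jar, 60 mm across, 75 mm high, origin under its centre
- tape: bystander: roll of paper tape lying flat, 90 mm across, 25 mm high, origin under its centre
- brush_mug: bystander: white mug, 72 mm across, 95 mm high, origin under its centre
Things that resemble listed ones, but are neither listed nor needed, are in the scene too. What is shaped like the screw_c but turquoise is not meant.

How it is judged:
By the outcome, as a careful person would: the job done as asked, in the order asked, and still so for the second after the job is handed in, with the robot touching nothing.
It also fails if it takes over 67 s, if anything falls off the work surface, if the arm or the gripper's body presses on something with over 40 N, if the wrist force passes 120 N, or if a joint passes its speed limit or range.

## Working session

There is one attempt and no reset: what is moved stays moved. The work goes in short steps, Python scripts to look and compute and a tool call to move; the robot and the scene stay as the last step left them, time stands still between calls to the robot, and variables do not carry over. Pictures are saved under pics/ and viewed, and the job is handed in when it is done.

Besides the shell and the picture viewer there is one more tool, called after ">>>" in YAML: its name, and indented under it one key for each argument. drive_tool: Moves the arm, as the interface text tells. Its arguments: {"type":"object","properties":{"deltas":{"type":"array","items":{"type":"array","items":{"type":"array","items":{"type":"number"}}}},"grip":{"type":"number"}},"required":["deltas"]}

```bash
mkdir -p pics; ls; python3 - <<'E'
from cell import telemetry, viewer
import cv2,numpy as np
s=telemetry.sense(); print(s)
for n in ["scene","top"]:
    p,d=viewer.camera(n); cv2.imwrite(f"pics/{n}0.png",p[:,:,::-1]); np.savez(f"{n}0.npz",p=p,d=d); c=viewer.calibration(n);print(n,c)
E
```

```text
pics
{'time_s': 0.0, 'q': array([-1.20891817,  0.46948563, -0.04859425,  1.53372937,  0.0240784 ,
        1.14100464, -0.08232352]), 'qvel': array([-2.63370899e-04,  1.26544911e-03,  1.78660616e-04,  1.47230656e-03,
        9.59285177e-04, -8.62695192e-04, -5.74447384e-05]), 'joint_torque': array([ 5.54402759e-04, -5.10311043e+01, -4.64660057e-02, -2.37713760e+01,
        1.07041950e-02,  7.71189487e-03, -5.20351591e-06]), 'eef_pos': array([0.25686834, 0.62355955, 0.23021663]), 'tool_rot': array([-3.13955119e+00,  5.72178084e-05,  2.75081380e+00]), 'wrist_force': array([0.31279712, 0.62752224, 0.22375145]), 'wrist_torque': array([-0.02764359, -0.01114673,  0.00032607]), 'gripper_width': 1.0005768109864375}
scene {'camera_matrix': array([[519.45516557,   0.        , 318.05091421],
       [  0.        , 519.45516557, 232.5155495 ],
       [  0.        ,   0.        ,   1.        ]]), 'R': array([[ 0.27881095,  0.96030712, -0.00864236],
       [ 0.71383687, -0.21325516, -0.66705259],
       [-0.64241838,  0.17981233, -0.7449605 ]]), 't': array([-0.12600067, -0.37390628,  1.25707153])}
top {'camera_matrix': array([[439.00501075,   0.        , 314.52674163],
       [  0.        , 439.00501075, 242.69803183],
       [  0.        ,   0.        ,   1.        ]]), 'R': array([[-1.27422125e-01, -9.91848156e-01, -9.15011868e-04],
       [-9.64532219e-01,  1.24127776e-01, -2.32958995e-01],
       [ 2.31173528e-01, -2.88015718e-02, -9.72486128e-01]]), 't': array([0.03732047, 0.61118724, 0.66608317])}
```

View pics/scene0.png

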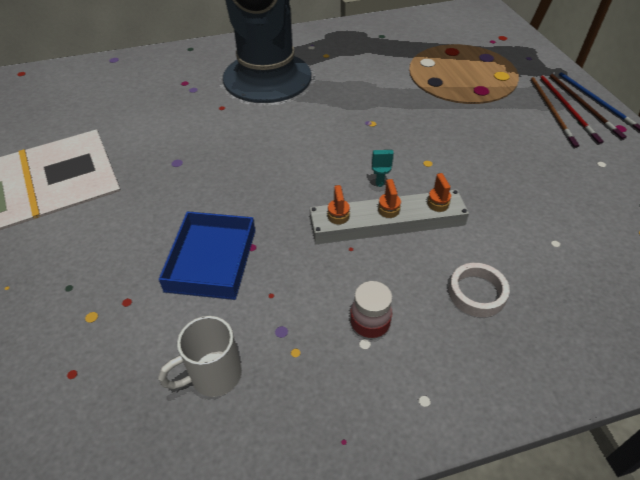

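View pics/top0.png

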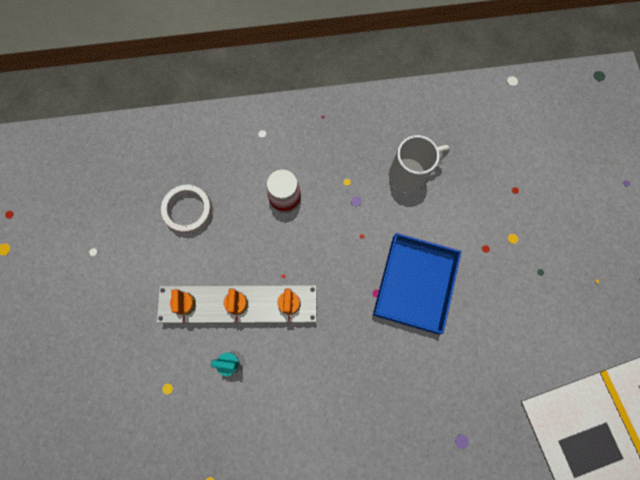

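The scene view shows three orange screws on the rail at (339,205), (390,200) and (440,193). The turquoise lookalike is at (381,165), and the tray is at (210,255). The jar (372,308), tape (480,290) and mug (208,357) are clear of the rail. In the top view the screws are at (181,302), (235,302) and (288,302).

```bash
cat > h.py <<'E'
import numpy as np,cv2
from cell import telemetry, viewer
def world(d,c):
    K=c["camera_matrix"];v,u=np.mgrid[0:480,0:640]
    X=np.stack([(u-K[0,2])/K[0,0]*d,(v-K[1,2])/K[1,1]*d,d],-1)
    return (X-c["t"])@c["R"]
def ray(px,c,z):
    K=c["camera_matrix"];px=np.atleast_2d(px).astype(float)
    r=np.c_[(px[:,0]-K[0,2])/K[0,0],(px[:,1]-K[1,2])/K[1,1],np.ones(len(px))]@c["R"]
    o=-c["R"].T@c["t"]; return o+r*((z-o[2])/r[:,2])[:,None]
E
python3 - <<'E'
from h import *
z=np.load("top0.npz");p,d=z["p"],z["d"];c=viewer.calibration("top")
hsv=cv2.cvtColor(p,cv2.COLOR_RGB2HSV)
W=world(d,c)
print("table z",np.median(W[380:450,50:150,2]))
# orange
m=((hsv[...,0]<14)&(hsv[...,1]>150)&(hsv[...,2]>60)).astype(np.uint8)
m[:270]=0;m[340:]=0
n,l,st,ce=cv2.connectedComponentsWithStats(m)
for i in range(1,n):
    if st[i,4]>100:
        mm=(l==i)&(W[...,2]>0.080)
        q=W[mm]; P=q[:,:2]
        r=cv2.minAreaRect(P.astype(np.float32)*1000)
        pc=np.linalg.eigh(np.cov(P.T))[1][:,1]
        print(ce[i],st[i],"n",mm.sum(),"mean",q.mean(0),"rect",r,"ang",np.degrees(np.arctan2(pc[1],pc[0])))
# rail by height
rm=((W[...,2]>0.022)&(W[...,2]<0.036)).astype(np.uint8); rm[:270]=0;rm[340:]=0;rm[:,340:]=0
rm=cv2.morphologyEx(rm,cv2.MORPH_CLOSE,np.ones((25,25)))
cs=cv2.findContours(rm,0,2)[0]; k=max(cs,key=cv2.contourArea)
R=ray(k[:,0],c,0.030); r=cv2.minAreaRect(R[:,:2].astype(np.float32)*1000);print("rail",r,cv2.boxPoints(r))
bm=((hsv[...,0]>105)&(hsv[...,0]<128)&(hsv[...,1]>150)).astype(np.uint8)
cs=cv2.findContours(bm,0,2)[0]; k=max(cs,key=cv2.contourArea)
q=W[(bm>0)&(W[...,2]>0.03)]
r=cv2.minAreaRect(q[:,:2].astype(np.float32)*1000);print("tray",r,cv2.boxPoints(r))
for nm,b in dict(jar=(265,305,165,215),tape=(158,215,183,235),mug=(390,450,130,195)).items():
    w=W[b[2]:b[3],b[0]:b[1]].reshape(-1,3);w=w[w[:,2]>0.015];print(nm,w.min(0),w.max(0))
w=W[345:380,205:245].reshape(-1,3);w=w[w[:,2]>0.03];print("turq",w.min(0),w.max(0))
cr=cv2.resize(p[270:390,140:340],None,fx=4,fy=4,interpolation=cv2.INTER_CUBIC);cv2.imwrite("pics/crop0.png",cr[:,:,::-1])
E
```

```text
table z -0.0006097452886279038
[234.36792453 301.53773585] [225 289  16  25 106] n 46 mean [0.53047653 0.1014725  0.08589   ] rect ((530.4982299804688, 103.46028137207031), (10.210295677185059, 36.27311325073242), 78.87364959716797) ang 170.16450440765794
[179.87654321 300.96296296] [171 290  19  24 162] n 66 mean [0.54464643 0.19066037 0.08554928] rect ((541.1860961914062, 193.3511199951172), (11.375569343566895, 35.26897430419922), 87.01801300048828) ang -175.9268266769979
rail ((531.4435424804688, 104.94334411621094), (271.0909423828125, 62.07247543334961), 83.06111145019531) [[484.2593   -25.859825]
 [545.87714  -33.358833]
 [578.6278   235.74652 ]
 [517.00995  243.24551 ]]
tray ((489.2513732910156, -174.78750610351562), (157.94277954101562, 284.42462158203125), 46.562835693359375) [[ 331.68945  -134.35161 ]
 [ 538.2183   -329.91022 ]
 [ 646.8133   -215.2234  ]
 [ 440.28442   -19.664795]]
jar [ 0.44028444 -0.0280615   0.01562016] [0.74969664 0.03231925 0.79017236]
tape [ 0.44028444 -0.01966483  0.01510908] [0.76343254 0.22892844 0.79017236]
mug [ 0.44028444 -0.30371182  0.01511761] [ 0.77459852 -0.01966483  0.79017236]
turq [ 0.41575289 -0.01966483  0.04046075] [0.45257373 0.14494296 0.79017236]
```

View pics/crop0.png

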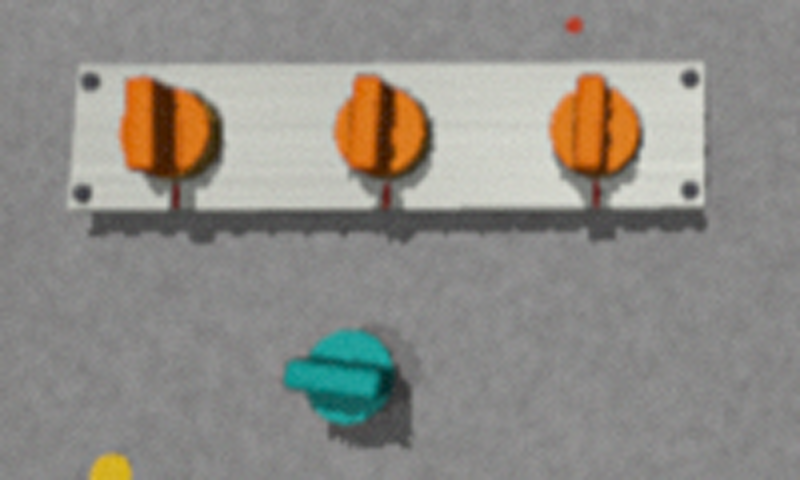

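The crop shows three orange paddles upright across the rail, at crop x 140, 367 and 590. The turquoise one at (340,378) is off the rail and is not meant. The screws all look alike, so each has to be tried.

```bash
python3 - <<'E'
from h import *
z=np.load("top0.npz");p,d=z["p"],z["d"];c=viewer.calibration("top")
W=world(d,c);W[d==0]=0
Z=W[...,2]
zr=np.where(Z>0.079,1,0).astype(np.uint8);zr[:270]=0;zr[340:]=0;zr[:,340:]=0
n,l,st,ce=cv2.connectedComponentsWithStats(zr)
for i in range(1,n):
    if st[i,4]>20:
        ys,xs=np.where(l==i);P=ray(np.c_[xs,ys],c,0.0885)[:,:2]
        r=cv2.minAreaRect(P.astype(np.float32)*1000)
        pc=np.linalg.eigh(np.cov(P.T))[1][:,1]
        print(ce[i],len(xs),P.mean(0),r,np.degrees(np.arctan2(pc[1],pc[0])))
def comp(box,zmin,zpl):
    m=np.zeros((480,640),bool);m[box[2]:box[3],box[0]:box[1]]=True
    ys,xs=np.where(m&(Z>zmin)&(Z<0.2));P=ray(np.c_[xs,ys],c,zpl)[:,:2]
    return cv2.minAreaRect(P.astype(np.float32)*1000), W[ys,xs].min(0),W[ys,xs].max(0)
print("tray",comp((360,475,225,345),0.029,0.035))
for nm,b in dict(jar=(265,305,165,215),tape=(158,215,183,235),mug=(390,450,130,195),turq=(205,245,345,380)).items(): print(nm,comp(b,0.015,0.07)[1:])
# brass edge/flange view from scene
z=np.load("scene0.npz");p2=z["p"]
cr=cv2.resize(p2[140:250,290:490],None,fx=4,fy=4,interpolation=cv2.INTER_CUBIC);cv2.imwrite("pics/crop1.png",cr[:,:,::-1])
E
```

```text
[175.02403846 300.35576923] 208 [0.5417718  0.19212477] ((541.62451171875, 192.20623779296875), (12.791849136352539, 37.32976531982422), 86.79395294189453) 177.8162156707287
[231.01587302 300.30687831] 189 [0.53046638 0.10358372] ((530.271484375, 103.63272857666016), (12.74948787689209, 36.77654266357422), 85.09624481201172) 171.202103092694
[286.93922652 299.63535912] 181 [0.52016207 0.01505817] ((520.3983764648438, 14.980172157287598), (12.034454345703125, 36.94572448730469), 79.30268859863281) 170.1965542866894
tray (((528.3279418945312, -211.53038024902344), (120.30152130126953, 150.23825073242188), 66.31884765625), array([ 0.43694444, -0.29543773,  0.02908813]), array([ 0.61970655, -0.12844248,  0.03835702]))
jar (array([ 0.69232904, -0.0280615 ,  0.01562016]), array([0.74969664, 0.03231925, 0.0778667 ]))
tape (array([0.6741625 , 0.13967865, 0.01510908]), array([0.76343254, 0.22892844, 0.0285371 ]))
mug (array([ 0.70198942, -0.30371182,  0.01511761]), array([ 0.77459852, -0.19977053,  0.09814419]))
turq (array([0.41575289, 0.10765461, 0.04046075]), array([0.45257373, 0.14494296, 0.08402545]))
```

View pics/crop1.png

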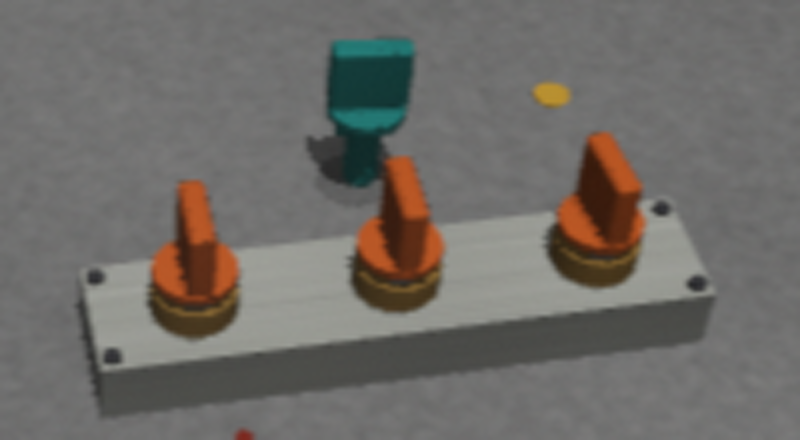

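```bash
cat >> h.py <<'E'
from scipy.spatial.transform import Rotation as Ro
def go(x,y,z,yawdeg):
    s=telemetry.sense(); R=Ro.from_euler('xyz',s["tool_rot"])
    T=Ro.from_euler('xyz',[np.pi,0,np.radians(yawdeg)])
    d=R.inv().apply(np.array([x,y,z])-s["eef_pos"])
    rv=(R.inv()*T).as_rotvec()
    print("t",round(s["time_s"],2),"pos",s["eef_pos"].round(4),"rpy",np.degrees(s["tool_rot"]).round(2),"w",round(s["gripper_width"],3))
    print("shift(frac)",(d/0.75).round(5),"max/row .0667; turn(frac)",(rv/(np.pi/2)).round(4),"max/row .0954")
def st():
    s=telemetry.sense()
    print("t",round(s["time_s"],2),"pos",s["eef_pos"].round(4),"rpy",np.degrees(s["tool_rot"]).round(2),"F",s["wrist_force"].round(2),"T",s["wrist_torque"].round(3),"w",round(s["gripper_width"],3),"q",s["q"].round(2))
E
python3 -c "
from h import *
go(.542,.1925,.16,177.5)"
```

```text
t 0.1 pos [0.2569 0.6236 0.2304] rpy [-179.9     0.    157.61] w 0.999
shift(frac) [-0.57041 -0.38653  0.09455] max/row .0667; turn(frac) [-1.10e-03 -1.00e-04 -2.21e-01] max/row .0954
```

>>> drive_tool:
  deltas:
    - [[-0.041, -0.0275, 0.005, 0, 0, 0], [-0.041, -0.0275, 0.005, 0, 0, 0], [-0.041, -0.0275, 0.005, 0, 0, 0], [-0.041, -0.0275, 0.005, 0, 0, 0], [-0.041, -0.0275, 0.005, 0, 0, 0], [-0.041, -0.0275, 0.005, 0, 0, 0], [-0.041, -0.0275, 0.005, 0, 0, 0], [-0.041, -0.0275, 0.005, 0, 0, 0], [-0.041, -0.0275, 0.005, 0, 0, 0], [-0.041, -0.0275, 0.005, 0, 0, 0]]
  grip: 0

```text
time_s: 1.1
eef_pos: [0.4633, 0.3148, 0.1934]
tool_rot: [-3.141, -0.0, 2.751]
wrist_force: [1.2, 0.4, 0.0]
gripper_width: 0.497
```

>>> drive_tool:
  deltas:
    - [[-0.04, -0.0275, 0.005, 0, 0, 0], [-0.04, -0.0275, 0.005, 0, 0, 0], [-0.04, -0.0275, 0.005, 0, 0, 0], [-0.04, -0.0275, 0.005, 0, 0, 0], [0, 0, 0, 0, 0, -0.075], [0, 0, 0, 0, 0, -0.075], [0, 0, 0, 0, 0, -0.071], [0, 0, 0, 0, 0, 0]]

```text
time_s: 1.9
eef_pos: [0.5421, 0.1941, 0.1784]
tool_rot: [-3.142, -0.001, 3.097]
wrist_force: [0.3, -0.3, 0.2]
gripper_width: 0.502
```

```bash
python3 - <<'E'
from h import *
st()
c=viewer.calibration("wrist");p,d=viewer.camera("wrist")
cv2.imwrite("pics/w1.png",p[:,:,::-1]);np.savez("w1.npz",p=p,d=d,R=c["R"],t=c["t"],K=c["camera_matrix"])
go(.542,.1925,.16,177.5)
E
```

```text
t 1.9 pos [0.5421 0.1941 0.1784] rpy [-1.8000e+02 -5.0000e-02  1.7747e+02] F [ 0.28 -0.32  0.17] T [ 0.002 -0.066  0.016] w 0.502 q [-0.45  0.36  0.04  1.83 -0.02  0.95  1.13]
t 1.95 pos [0.5421 0.1941 0.1784] rpy [-1.7999e+02 -4.0000e-02  1.7736e+02] w 0.5
shift(frac) [ 8.00e-05 -2.16e-03  2.46e-02] max/row .0667; turn(frac) [-0.0001 -0.0005 -0.0015] max/row .0954
```

View pics/w1.png

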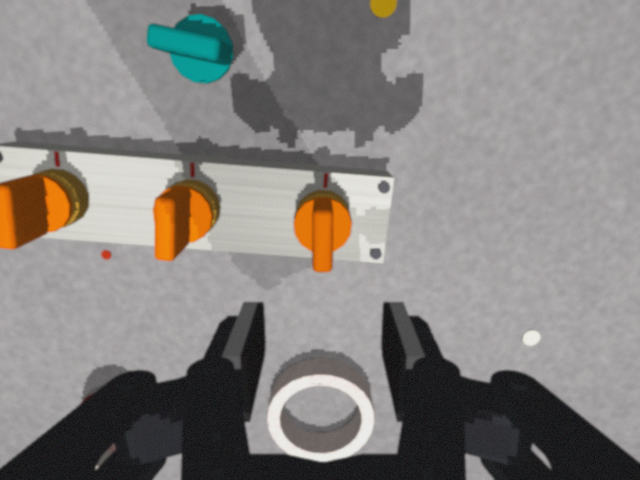

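The wrist view shows the nearest screw's paddle straight between the fingers at (322,235). The other two are at (172,225) and (25,213), and the turquoise one at (190,45) is off the rail. I'll refine the paddle poses and the flange centre from this view.

```bash
python3 - <<'E'
from h import *
z=np.load("w1.npz");p,d=z["p"],z["d"];c=dict(R=z["R"],t=z["t"],camera_matrix=z["K"])
W=world(d,c);W[d==0]=0;Z=W[...,2]
hsv=cv2.cvtColor(p,cv2.COLOR_RGB2HSV)
o=(hsv[...,0]<16)&(hsv[...,1]>150)
print("table",np.median(Z[100:160,480:600]),"rail",np.median(Z[200:230,240:280]))
m=(o&(Z>0.083)&(Z<.1)).astype(np.uint8)
n,l,s,ce=cv2.connectedComponentsWithStats(m)
for i in range(1,n):
    if s[i,4]>60:
        ys,xs=np.where(l==i);P=ray(np.c_[xs,ys],c,.0885)[:,:2]
        pc=np.linalg.eigh(np.cov(P.T))[1][:,1];print(ce[i],len(xs),s[i],P.mean(0),cv2.minAreaRect((P*1000).astype(np.float32)),np.degrees(np.arctan2(pc[1],pc[0])), np.median(Z[l==i]))
m=(o&(Z>0.045)&(Z<.060)).astype(np.uint8)
n,l,s,ce=cv2.connectedComponentsWithStats(m)
for i in range(1,n):
    if s[i,4]>60: 
        ys,xs=np.where(l==i);P=ray(np.c_[xs,ys],c,.0545)[:,:2];print("flange",ce[i],cv2.minEnclosingCircle((P*1000).astype(np.float32)))
rm=((Z>0.022)&(Z<0.036)).astype(np.uint8)
E
```

```text
table -0.00026102476381571727 rail 0.029670694046798292
[  8.44545455 216.74242424] 990 [  0 184  21  65 990] [0.51897922 0.02011682] ((519.3928833007812, 20.95570945739746), (11.008163452148438, 37.96147537231445), 74.6055908203125) 167.71765606805909 0.08715528533049363
[165.73173653 224.21916168] 835 [154 196  24  65 835] [0.52712502 0.10680549] ((529.3676147460938, 106.14221954345703), (12.543829917907715, 37.86941146850586), 80.4361572265625) 171.30905526094566 0.08740595729175392
[321.97533811 239.05727924] 1257 [ 312  208   21   64 1257] [0.53966091 0.19370767] ((540.2239379882812, 193.6890869140625), (11.401290893554688, 37.49818420410156), 87.48332977294922) 177.48212767176486 0.0877934380409776
flange [ 53.31088944 203.04488778] ((519.4405517578125, 18.241626739501953), 18.877422332763672)
flange [197.69078947 211.74122807] ((530.0115356445312, 106.61882019042969), 18.30110740661621)
flange [322.38673253 223.25617502] ((541.0026245117188, 193.74009704589844), 18.896196365356445)
```

>>> drive_tool:
  deltas:
    - [[0.001, 0.0005, 0.03, 0, 0, 0], [0, 0, 0.03, 0, 0, 0], [0, 0, 0.03, 0, 0, 0], [0, 0, 0.03, 0, 0, 0], [0, 0, 0.02, 0, 0, 0], [0, 0, 0.0165, 0, 0, 0], [0, 0, 0, 0, 0, 0]]

```text
time_s: 2.65
eef_pos: [0.5405, 0.1944, 0.0598]
tool_rot: [-3.14, -0.003, 3.097]
wrist_force: [-0.2, 0.2, 0.5]
gripper_width: 0.502
```

```bash
python3 - <<'E'
from h import *
go(.5413,.1938,.061,177.5)
p,d=viewer.camera("wrist")
cv2.imwrite("pics/w2.png",p[:,:,::-1])
E
```

```text
t 2.65 pos [0.5405 0.1944 0.0598] rpy [-179.91   -0.18  177.45] w 0.502
shift(frac) [-0.00116 -0.00069 -0.00165] max/row .0667; turn(frac) [-0.001  -0.0019 -0.0006] max/row .0954
```

View pics/w2.png

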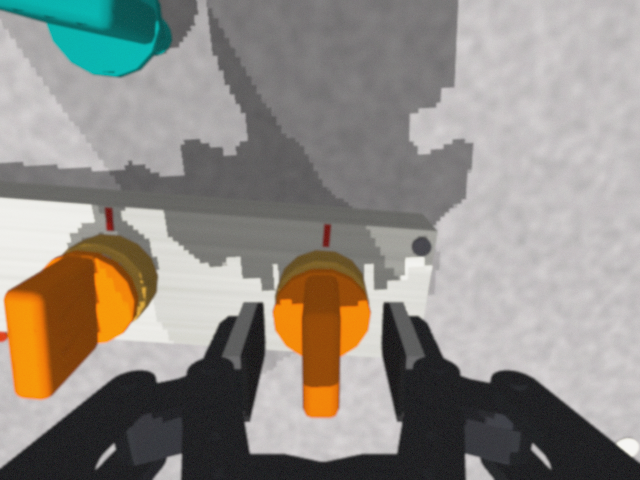

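The paddle at (321,345) is centred between the pads. Now I close the fingers.

>>> drive_tool:
  deltas:
    - [[-0.001, -0.0003, -0.002, 0, 0, 0], [0, 0, 0, 0, 0, 0], [0, 0, 0, 0, 0, 0], [0, 0, 0, 0, 0, 0], [0, 0, 0, 0, 0, 0], [0, 0, 0, 0, 0, 0], [0, 0, 0, 0, 0, 0]]
  grip: 1

```text
time_s: 3.4
eef_pos: [0.5433, 0.1945, 0.0641]
tool_rot: [3.141, 0.002, 3.098]
wrist_force: [-1.1, -1.3, 6.0]
gripper_width: 0.124
```

```bash
python3 -c "
from h import *
st()"
```

```text
t 3.4 pos [0.5433 0.1945 0.0641] rpy [1.7996e+02 1.2000e-01 1.7748e+02] F [-1.12 -1.3   5.99] T [-0.256  0.037 -0.033] w 0.124 q [-0.44  0.51  0.03  1.92 -0.02  0.71  1.13]
```

>>> drive_tool:
  deltas:
    - [[0, 0, 0, 0, 0, 0.064], [0, 0, 0.0005, 0, 0, 0.064], [0, 0, 0.0007, 0, 0, 0.064], [0, 0, 0.0007, 0, 0, 0.064], [0, 0, 0, 0, 0, 0]]

```text
time_s: 3.9
eef_pos: [0.5432, 0.1937, 0.0631]
tool_rot: [3.141, 0.002, 2.693]
wrist_force: [-1.9, -2.9, 10.2]
gripper_width: 0.131
```

```bash
python3 -c "
from h import *
st()"
```

```text
t 3.9 pos [0.5432 0.1937 0.0631] rpy [1.7999e+02 1.0000e-01 1.5431e+02] F [-1.95 -2.9  10.17] T [-0.734  0.398 -0.139] w 0.131 q [-0.52  0.51  0.14  1.93 -0.1   0.71  0.8 ]
```

>>> drive_tool:
  deltas:
    - [[0, 0, 0.0003, 0, 0, 0.032], [0, 0, 0.0003, 0, 0, 0.032], [0, 0, 0, 0, 0, 0]]

```text
time_s: 4.2
eef_pos: [0.543, 0.1934, 0.0626]
tool_rot: [-3.142, 0.001, 2.594]
wrist_force: [-1.7, -3.5, 12.3]
gripper_width: 0.126
```

```bash
python3 -c "
from h import *
st()"
```

```text
t 4.2 pos [0.543  0.1934 0.0626] rpy [-1.8000e+02  7.0000e-02  1.4861e+02] F [-1.69 -3.46 12.32] T [-0.845  0.465  0.033] w 0.126 q [-0.54  0.51  0.16  1.93 -0.12  0.71  0.72]
```

>>> drive_tool:
  deltas:
    - [[0, 0, 0.0003, 0, 0, 0.032], [0, 0, 0.0003, 0, 0, 0.025], [0, 0, 0, 0, 0, 0]]

```text
time_s: 4.5
eef_pos: [0.543, 0.1932, 0.0625]
tool_rot: [-3.141, 0.001, 2.506]
wrist_force: [-3.3, -3.8, 13.5]
gripper_width: 0.127
```

```bash
python3 -c "
from h import *
st()"
```

```text
t 4.5 pos [0.543  0.1932 0.0625] rpy [-1.7998e+02  8.0000e-02  1.4356e+02] F [-3.34 -3.81 13.5 ] T [-0.937  0.702  0.247] w 0.127 q [-0.56  0.51  0.19  1.93 -0.14  0.71  0.64]
```

>>> drive_tool:
  deltas:
    - [[0, 0, 0, 0, 0, 0.02], [0, 0, 0, 0, 0, 0]]

```text
time_s: 4.7
eef_pos: [0.543, 0.1932, 0.0625]
tool_rot: [-3.141, 0.002, 2.475]
wrist_force: [-3.2, -4.2, 14.1]
gripper_width: 0.129
```

```bash
python3 -c "
from h import *
st()"
```

```text
t 4.7 pos [0.543  0.1932 0.0625] rpy [-1.7998e+02  9.0000e-02  1.4181e+02] F [-3.16 -4.17 14.06] T [-0.999  0.717  0.439] w 0.129 q [-0.56  0.51  0.19  1.93 -0.14  0.71  0.62]
```

>>> drive_tool:
  deltas:
    - [[0, 0, -0.002, 0, 0, 0], [0, 0, 0, 0, 0, 0]]

```text
time_s: 4.9
eef_pos: [0.5429, 0.1932, 0.0627]
tool_rot: [-3.141, 0.002, 2.475]
wrist_force: [-0.1, -4.5, 5.1]
gripper_width: 0.128
```

```bash
python3 -c "
from h import *
st()"
```

```text
t 4.9 pos [0.5429 0.1932 0.0627] rpy [-1.7997e+02  9.0000e-02  1.4181e+02] F [-0.1  -4.49  5.08] T [-1.1    0.005  0.381] w 0.128 q [-0.56  0.51  0.19  1.93 -0.14  0.71  0.62]
```

The torque stays at 0.38 N m with the axial load relieved, so this screw binds. I lift it straight out.

>>> drive_tool:
  deltas:
    - [[0, 0, -0.004, 0, 0, 0], [0, 0, -0.004, 0, 0, 0], [0, 0, -0.006, 0, 0, 0], [0, 0, -0.008, 0, 0, 0]]

```text
time_s: 5.3
eef_pos: [0.542, 0.1935, 0.0766]
tool_rot: [-3.139, -0.0, 2.473]
wrist_force: [1.1, -2.7, -2.6]
gripper_width: 0.126
```

```bash
python3 -c "
from h import *
st()"
```

```text
t 5.3 pos [0.542  0.1935 0.0766] rpy [-1.7985e+02 -1.0000e-02  1.4169e+02] F [ 1.09 -2.7  -2.63] T [-0.738 -0.551 -0.002] w 0.126 q [-0.57  0.49  0.2   1.92 -0.14  0.74  0.61]
```

>>> drive_tool:
  deltas:
    - [[0, 0, -0.02, 0, 0, 0], [0, 0, -0.03, 0, 0, 0], [0, 0, -0.035, 0, 0, 0], [0, 0, -0.035, 0, 0, 0], [0, 0, -0.03, 0, 0, 0], [0, 0, 0, 0, 0, 0]]

```text
time_s: 5.9
eef_pos: [0.5438, 0.1963, 0.1944]
tool_rot: [3.135, 0.001, 2.474]
wrist_force: [1.1, 0.0, -1.1]
gripper_width: 0.126
```

```bash
python3 - <<'E'
from h import *
st()
go(.528,-.2115,.19,141.7)
p,d=viewer.camera("wrist");cv2.imwrite("pics/w3.png",p[:,:,::-1])
p,d=viewer.camera("scene");cv2.imwrite("pics/s3.png",p[:,:,::-1])
E
```

```text
t 5.9 pos [0.5438 0.1963 0.1944] rpy [1.7961e+02 8.0000e-02 1.4177e+02] F [ 1.14  0.03 -1.07] T [ 0.045 -0.056  0.009] w 0.126 q [-0.6   0.34  0.23  1.83 -0.1   0.97  0.58]
t 5.9 pos [0.5438 0.1963 0.1944] rpy [1.7961e+02 8.0000e-02 1.4177e+02] w 0.126
shift(frac) [-0.31988 -0.44022  0.00334] max/row .0667; turn(frac) [0.0043 0.0009 0.0008] max/row .0954
```

View pics/s3.png

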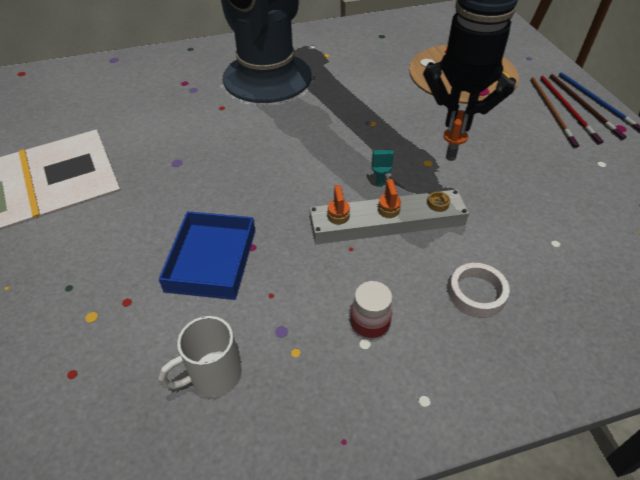

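View pics/w3.png

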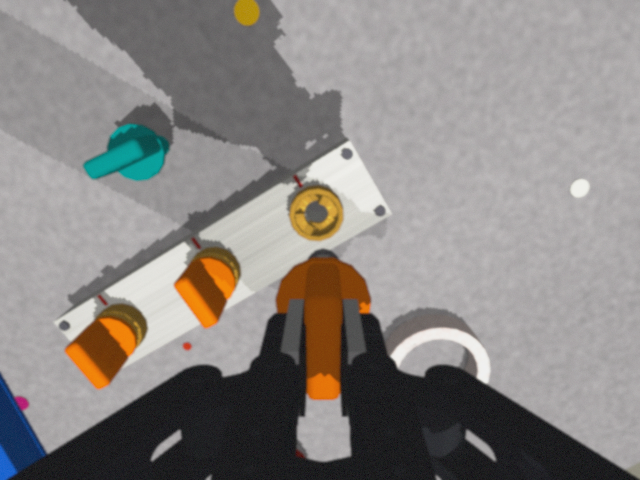

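The scene view shows the screw held clear at (455,135), and nut 3 is empty at (440,200). Next I carry it to the tray.

>>> drive_tool:
  deltas:
    - [[-0.02, -0.0275, 0, 0, 0, 0], [-0.032, -0.044, 0, 0, 0, 0], [-0.032, -0.044, 0, 0, 0, 0], [-0.032, -0.044, 0, 0, 0, 0], [-0.032, -0.044, 0, 0, 0, 0], [-0.032, -0.044, 0, 0, 0, 0], [-0.032, -0.044, 0, 0, 0, 0], [-0.032, -0.044, 0, 0, 0, 0], [-0.032, -0.044, 0, 0, 0, 0], [-0.032, -0.044, 0, 0, 0, 0]]

```text
time_s: 7.0
eef_pos: [0.5261, -0.1986, 0.1893]
tool_rot: [-3.141, -0.003, 2.474]
wrist_force: [0.3, -0.1, -1.3]
gripper_width: 0.128
```

>>> drive_tool:
  deltas:
    - [[-0.012, -0.0167, 0, 0, 0, 0], [0, 0, 0.02, 0, 0, 0], [0, 0, 0.035, 0, 0, 0], [0, 0, 0.035, 0, 0, 0], [0, 0, 0.03, 0, 0, 0], [0, 0, 0.02, 0, 0, 0], [0, 0, 0, 0, 0, 0]]

```text
time_s: 7.7
eef_pos: [0.5245, -0.2122, 0.083]
tool_rot: [-3.139, -0.006, 2.474]
wrist_force: [0.9, 0.1, -0.3]
gripper_width: 0.128
```

```bash
python3 - <<'E'
from h import *
st()
go(.528,-.2115,.061,141.7)
p,d=viewer.camera("wrist");cv2.imwrite("pics/w4.png",p[:,:,::-1])
p,d=viewer.camera("scene");cv2.imwrite("pics/s4.png",p[180:330,100:300,::-1].repeat(3,0).repeat(3,1))
E
```

```text
t 7.7 pos [ 0.5245 -0.2122  0.083 ] rpy [-179.87   -0.35  141.77] F [ 0.95  0.11 -0.29] T [-0.006  0.003 -0.007] w 0.128 q [ 0.05  0.48  0.34  1.94 -0.23  0.76  1.43]
t 7.7 pos [ 0.5245 -0.2122  0.083 ] rpy [-179.87   -0.35  141.77] w 0.128
shift(frac) [-0.00328  0.00372  0.02934] max/row .0667; turn(frac) [-0.0014 -0.0039  0.0008] max/row .0954
```

View pics/s4.png

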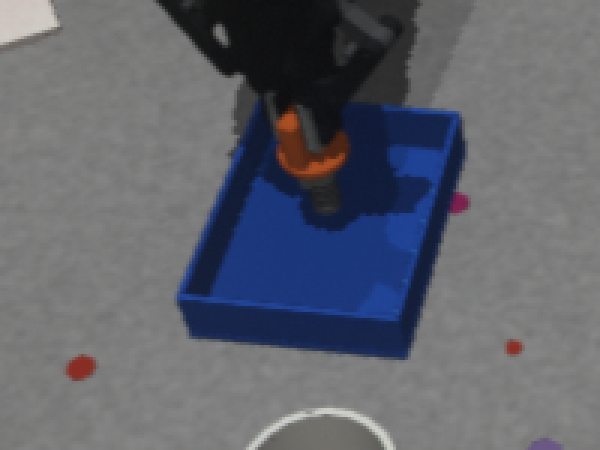

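The screw is over the middle of the tray. I lower it gently.

>>> drive_tool:
  deltas:
    - [[-0.003, 0.003, 0.012, 0, -0.002, 0], [0, 0, 0.01, 0, -0.002, 0], [0, 0, 0.003, 0, 0, 0], [0, 0, 0, 0, 0, 0]]

```text
time_s: 8.2
eef_pos: [0.5295, -0.2129, 0.067]
tool_rot: [-3.141, 0.005, 2.474]
wrist_force: [-0.1, 0.4, -0.7]
gripper_width: 0.127
```

```bash
python3 -c "
from h import *
st()"
```

```text
t 8.2 pos [ 0.5295 -0.2129  0.067 ] rpy [-179.99    0.31  141.77] F [-0.08  0.36 -0.71] T [0.028 0.043 0.032] w 0.127 q [ 0.05  0.51  0.33  1.95 -0.24  0.71  1.44]
```

>>> drive_tool:
  deltas:
    - [[0, 0, 0.003, 0, 0.002, 0], [0, 0, 0.003, 0, 0, 0], [0, 0, 0, 0, 0, 0]]

```text
time_s: 8.5
eef_pos: [0.5297, -0.213, 0.0626]
tool_rot: [-3.142, 0.003, 2.474]
wrist_force: [0.2, 0.7, -1.0]
gripper_width: 0.127
```

>>> drive_tool:
  deltas:
    - [[0, 0, 0.0015, 0, 0, 0], [0, 0, 0, 0, 0, 0]]

```text
time_s: 8.7
eef_pos: [0.5298, -0.213, 0.0616]
tool_rot: [3.142, 0.003, 2.474]
wrist_force: [0.3, -0.5, 0.3]
gripper_width: 0.128
```

```bash
python3 -c "
from h import *
st()"
```

```text
t 8.7 pos [ 0.5298 -0.213   0.0616] rpy [1.8000e+02 1.7000e-01 1.4177e+02] F [ 0.32 -0.46  0.3 ] T [ 0.011 -0.022  0.021] w 0.128 q [ 0.06  0.52  0.33  1.95 -0.25  0.71  1.44]
```

Contact is close: the vertical force went from -1.0 to +0.3. I take one more small step, then release gradually.

>>> drive_tool:
  deltas:
    - [[0, 0, 0.001, 0, 0, 0], [0, 0, 0, 0, 0, 0]]

```text
time_s: 8.9
eef_pos: [0.5299, -0.2132, 0.0612]
tool_rot: [3.141, 0.003, 2.474]
wrist_force: [-0.3, 0.3, 0.7]
gripper_width: 0.124
```

>>> drive_tool:
  deltas:
    - [[0, 0, 0, 0, 0, 0], [0, 0, 0, 0, 0, 0], [0, 0, 0, 0, 0, 0], [0, 0, 0, 0, 0, 0], [0, 0, 0, 0, 0, 0]]
  grip: 0

```text
time_s: 9.4
eef_pos: [0.5298, -0.213, 0.0609]
tool_rot: [3.142, 0.003, 2.474]
wrist_force: [-0.1, -0.0, -0.3]
gripper_width: 0.498
```

>>> drive_tool:
  deltas:
    - [[0, 0, -0.01, 0, 0, 0], [0, 0, -0.03, 0, 0, 0], [0, 0, -0.04, 0, 0, 0], [0, 0, -0.04, 0, 0, 0], [0, 0, -0.04, 0, 0, 0], [0, 0, 0, 0, 0, 0]]

```text
time_s: 10.0
eef_pos: [0.5321, -0.2142, 0.1859]
tool_rot: [3.138, 0.012, 2.474]
wrist_force: [0.9, 0.3, -0.1]
gripper_width: 0.501
```

```bash
python3 - <<'E'
from h import *
st()
go(.530,.1055,.18,172)
p,d=viewer.camera("scene");cv2.imwrite("pics/s5.png",p[:,:,::-1])
E
```

```text
t 10.0 pos [ 0.5321 -0.2142  0.1859] rpy [179.79   0.66 141.75] F [ 0.92  0.26 -0.06] T [ 0.066 -0.035 -0.048] w 0.501 q [ 0.    0.35  0.39  1.86 -0.16  0.95  1.37]
t 10.0 pos [ 0.5321 -0.2142  0.1859] rpy [179.79   0.66 141.75] w 0.501
shift(frac) [0.26616 0.33297 0.00596] max/row .0667; turn(frac) [ 0.0004  0.0078 -0.3361] max/row .0954
```

View pics/s5.png

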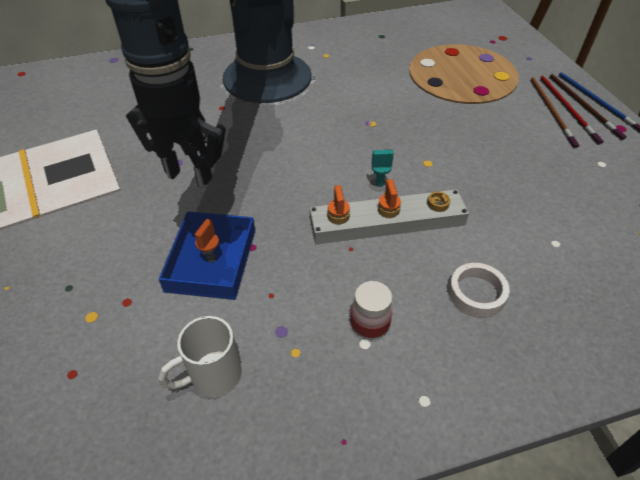

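The bad screw is standing in the tray at (207,240). Next is the screw nearest the tray.

```bash
python3 - <<'E'
from h import *
go(.520,.016,.18,169.5)
E
```

```text
t 10.05 pos [ 0.5308 -0.2134  0.1836] rpy [179.87   0.45 141.76] w 0.499
shift(frac) [0.20068 0.23132 0.00371] max/row .0667; turn(frac) [ 2.000e-04  5.200e-03 -3.082e-01] max/row .0954
```

>>> drive_tool:
  deltas:
    - [[0.02, 0.023, 0, 0, 0, 0], [0.036, 0.0416, 0, 0, 0, 0], [0.036, 0.0416, 0, 0, 0, 0], [0.036, 0.0416, 0, 0, 0, 0], [0.036, 0.0416, 0, 0, 0, 0], [0.036, 0.0416, 0, 0, 0, 0]]

```text
time_s: 10.65
eef_pos: [0.5178, 0.0177, 0.1796]
tool_rot: [-3.14, 0.002, 2.474]
wrist_force: [0.6, -0.9, 0.2]
gripper_width: 0.502
```

>>> drive_tool:
  deltas:
    - [[0, 0, 0, 0, 0.003, -0.08], [0, 0, 0, 0, 0.002, -0.08], [0, 0, 0, 0, 0, -0.08], [0, 0, 0, 0, 0, -0.068], [0, 0, 0, 0, 0, 0], [0, 0, 0, 0, 0, 0]]

```text
time_s: 11.25
eef_pos: [0.5184, 0.0159, 0.1798]
tool_rot: [3.141, -0.006, 2.956]
wrist_force: [-0.7, 0.0, -0.1]
gripper_width: 0.502
```

```bash
cat >> h.py <<'E'
def paddles(name):
    st()
    c=viewer.calibration("wrist");p,d=viewer.camera("wrist");cv2.imwrite(f"pics/{name}.png",p[:,:,::-1])
    W=world(d,c);W[d==0]=0;Z=W[...,2]
    hsv=cv2.cvtColor(p,cv2.COLOR_RGB2HSV);o=(hsv[...,0]<16)&(hsv[...,1]>150)
    for nm,a,b,zp in(("top",.078,.1,.0885),("flange",.043,.06,.0545)):
        m=(o&(Z>a)&(Z<b)).astype(np.uint8);n,l,s,ce=cv2.connectedComponentsWithStats(m)
        for i in range(1,n):
            if s[i,4]>100:
                ys,xs=np.where(l==i);zz=np.median(Z[l==i]);P=ray(np.c_[xs,ys],c,zp)[:,:2]
                pc=np.linalg.eigh(np.cov(P.T))[1][:,1]
                print(nm,ce[i].round(),"z",zz.round(4),"rect",cv2.minAreaRect((P*1000).astype(np.float32)),"circ",cv2.minEnclosingCircle((P*1000).astype(np.float32))[0],"ang",np.degrees(np.arctan2(pc[1],pc[0])).round(1))
E
python3 -c "
from h import *
paddles('w6');go(.52,.016,.18,169.5)"
```

```text
t 11.25 pos [0.5184 0.0159 0.1798] rpy [179.94  -0.34 169.35] F [-0.74  0.01 -0.14] T [-0.001 -0.001  0.004] w 0.502 q [-0.29  0.27  0.22  1.97 -0.08  0.92  1.35]
top [470. 228.] z 0.0861 rect ((528.329833984375, 101.5079345703125), (14.143389701843262, 38.49489974975586), 79.34796142578125) circ (528.3259887695312, 101.48743438720703) ang 166.7
top [321. 241.] z 0.0877 rect ((517.2073974609375, 15.058637619018555), (11.842450141906738, 38.397247314453125), 79.68887329101562) circ (517.4174194335938, 15.823317527770996) ang 171.5
top [484. 248.] z 0.0878 rect ((536.997314453125, 107.03983306884766), (2.715021848678589, 22.363317489624023), 77.39157104492188) circ (536.8319091796875, 106.28166961669922) ang 169.8
flange [449. 214.] z 0.0542 rect ((526.0258178710938, 95.5717544555664), (19.64741325378418, 36.633609771728516), 64.9686279296875) circ (529.2316284179688, 102.45390319824219) ang 169.8
flange [322. 226.] z 0.0541 rect ((518.26416015625, 15.399402618408203), (35.67069625854492, 35.52092361450195), 78.21080017089844) circ (518.789306640625, 15.345274925231934) ang 80.4
flange [ 14. 299.] z 0.0507 rect ((531.1296997070312, -199.6529541015625), (20.006193161010742, 36.68952560424805), 66.68983459472656) circ (529.2216796875, -204.04078674316406) ang 151.5
t 11.3 pos [0.5185 0.016  0.18  ] rpy [179.94  -0.32 169.37] w 0.499
shift(frac) [-1.97e-03  4.30e-04 -5.00e-05] max/row .0667; turn(frac) [ 0.0007 -0.0036 -0.0014] max/row .0954
```

View pics/w6.png

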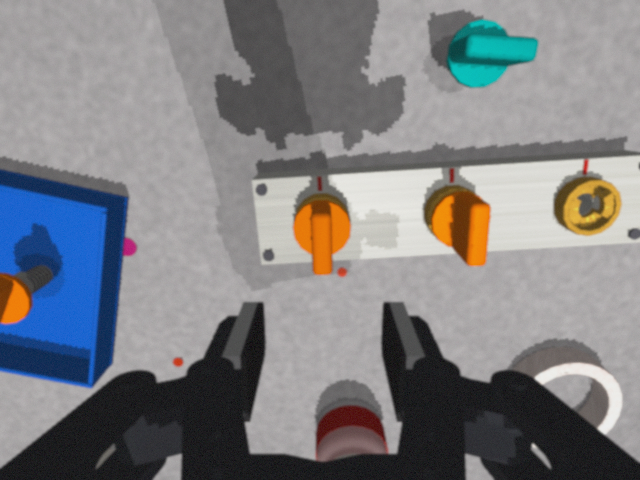

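The paddle at (321,241) is centred between the fingers, with its angle matched. I descend.

>>> drive_tool:
  deltas:
    - [[-0.001, 0, 0.03, 0, -0.001, 0], [0, 0, 0.03, 0, -0.001, 0], [0, 0, 0.03, 0, -0.001, 0], [0, 0, 0.03, 0, 0, 0], [0, 0, 0.02, 0, 0, 0], [0, 0, 0.016, 0, 0, 0], [0, 0, 0, 0, 0, 0]]

```text
time_s: 12.0
eef_pos: [0.5183, 0.0161, 0.062]
tool_rot: [3.141, -0.003, 2.958]
wrist_force: [-0.6, -0.5, 0.8]
gripper_width: 0.5
```

```bash
python3 -c "
from h import *
st();go(.52,.0155,.062,169.5)"
```

```text
t 12.0 pos [0.5183 0.0161 0.062 ] rpy [ 1.7998e+02 -1.7000e-01  1.6945e+02] F [-0.58 -0.53  0.83] T [ 0.033 -0.009  0.009] w 0.5 q [-0.26  0.44  0.19  2.06 -0.13  0.65  1.4 ]
t 12.0 pos [0.5183 0.0161 0.062 ] rpy [ 1.7998e+02 -1.7000e-01  1.6945e+02] w 0.5
shift(frac) [-0.00233 -0.00038  0.     ] max/row .0667; turn(frac) [ 0.0002 -0.0019 -0.0005] max/row .0954
```

>>> drive_tool:
  deltas:
    - [[-0.001, -0.0003, 0, 0, -0.001, 0], [0, 0, 0, 0, 0, 0], [0, 0, 0, 0, 0, 0], [0, 0, 0, 0, 0, 0], [0, 0, 0, 0, 0, 0], [0, 0, 0, 0, 0, 0], [0, 0, 0, 0, 0, 0]]
  grip: 1

```text
time_s: 12.7
eef_pos: [0.5209, 0.0156, 0.0643]
tool_rot: [3.14, 0.003, 2.958]
wrist_force: [0.2, -1.1, 6.2]
gripper_width: 0.125
```

>>> drive_tool:
  deltas:
    - [[0, 0, 0, 0, 0, 0.064], [0, 0, 0.0005, 0, 0, 0.064], [0, 0, 0.0007, 0, 0, 0.064], [0, 0, 0, 0, 0, 0]]

```text
time_s: 13.1
eef_pos: [0.5206, 0.0151, 0.0632]
tool_rot: [3.14, 0.002, 2.654]
wrist_force: [-0.8, -1.8, 6.4]
gripper_width: 0.13
```

```bash
python3 -c "
from h import *
st()"
```

```text
t 13.1 pos [0.5206 0.0151 0.0632] rpy [1.7991e+02 1.4000e-01 1.5208e+02] F [-0.78 -1.76  6.37] T [-0.535  0.131 -0.049] w 0.13 q [-0.32  0.45  0.27  2.06 -0.19  0.65  1.16]
```

>>> drive_tool:
  deltas:
    - [[0, 0, 0.0004, 0, 0, 0.032], [0, 0, 0.0004, 0, 0, 0.032], [0, 0, 0, 0, 0, 0]]

```text
time_s: 13.4
eef_pos: [0.5206, 0.0151, 0.0627]
tool_rot: [3.14, 0.002, 2.554]
wrist_force: [-1.3, -2.1, 7.7]
gripper_width: 0.128
```

```bash
python3 -c "
from h import *
st()"
```

```text
t 13.4 pos [0.5206 0.0151 0.0627] rpy [1.7988e+02 1.3000e-01 1.4636e+02] F [-1.33 -2.08  7.71] T [-0.629  0.234 -0.061] w 0.128 q [-0.34  0.45  0.29  2.07 -0.21  0.65  1.07]
```

>>> drive_tool:
  deltas:
    - [[0, 0, 0.0004, 0, 0, 0.032], [0, 0, 0.0003, 0, 0, 0.025], [0, 0, 0, 0, 0, 0]]

```text
time_s: 13.7
eef_pos: [0.5206, 0.015, 0.0623]
tool_rot: [3.139, 0.002, 2.465]
wrist_force: [-1.1, -2.4, 9.2]
gripper_width: 0.127
```

```bash
python3 -c "
from h import *
st()"
```

```text
t 13.7 pos [0.5206 0.015  0.0623] rpy [1.7987e+02 1.2000e-01 1.4124e+02] F [-1.14 -2.39  9.21] T [-0.636  0.339 -0.031] w 0.127 q [-0.36  0.45  0.32  2.07 -0.23  0.65  1.  ]
```

>>> drive_tool:
  deltas:
    - [[0, 0, 0.0004, 0, 0, 0.032], [0, 0, 0.0003, 0, 0, 0.032], [0, 0, 0, 0, 0, 0]]

```text
time_s: 14.0
eef_pos: [0.5206, 0.0149, 0.0618]
tool_rot: [3.139, 0.002, 2.364]
wrist_force: [-1.8, -3.0, 8.8]
gripper_width: 0.129
```

```bash
python3 -c "
from h import *
st()"
```

```text
t 14.0 pos [0.5206 0.0149 0.0618] rpy [1.7986e+02 1.1000e-01 1.3547e+02] F [-1.75 -2.96  8.78] T [-0.645  0.381 -0.023] w 0.129 q [-0.38  0.46  0.34  2.07 -0.25  0.65  0.92]
```

>>> drive_tool:
  deltas:
    - [[0, 0, 0.0007, 0, 0, 0.064], [0, 0, 0.0007, 0, 0, 0.064], [0, 0, 0.0007, 0, 0, 0.064], [0, 0, 0.0007, 0, 0, 0.064], [0, 0, 0, 0, 0, 0]]

```text
time_s: 14.5
eef_pos: [0.5202, 0.0144, 0.0596]
tool_rot: [3.14, 0.001, 1.961]
wrist_force: [-2.0, -3.6, 9.1]
gripper_width: 0.127
```

```bash
python3 -c "
from h import *
st()"
```

```text
t 14.5 pos [0.5202 0.0144 0.0596] rpy [1.7989e+02 5.0000e-02 1.1235e+02] F [-2.   -3.61  9.08] T [-0.846  0.559 -0.146] w 0.127 q [-0.46  0.47  0.45  2.07 -0.33  0.66  0.6 ]
```

>>> drive_tool:
  deltas:
    - [[0, 0, 0.0006, 0, 0, 0.064], [0, 0, 0.0003, 0, 0, 0.064], [0, 0, 0, 0, 0, 0.05], [0, 0, 0, 0, 0, 0]]

```text
time_s: 14.9
eef_pos: [0.5201, 0.0143, 0.0591]
tool_rot: [3.14, 0.0, 1.682]
wrist_force: [-2.6, -3.6, 11.5]
gripper_width: 0.13
```

```bash
python3 -c "
from h import *
st()"
```

```text
t 14.9 pos [0.5201 0.0143 0.0591] rpy [1.7989e+02 2.0000e-02 9.6360e+01] F [-2.58 -3.58 11.49] T [-0.952  0.811 -0.069] w 0.13 q [-0.52  0.49  0.53  2.08 -0.39  0.67  0.38]
```

>>> drive_tool:
  deltas:
    - [[0, 0, 0, 0, 0, 0.06], [0, 0, 0, 0, 0, 0.06], [0, 0, 0, 0, 0, 0]]

```text
time_s: 15.2
eef_pos: [0.5199, 0.0142, 0.0591]
tool_rot: [3.14, -0.0, 1.493]
wrist_force: [-3.8, -2.7, 11.9]
gripper_width: 0.125
```

```bash
python3 -c "
from h import *
st()"
```

```text
t 15.2 pos [0.5199 0.0142 0.0591] rpy [179.91  -0.    85.54] F [-3.83 -2.65 11.88] T [-0.924  0.883 -0.097] w 0.125 q [-0.56  0.5   0.58  2.08 -0.43  0.68  0.23]
```

>>> drive_tool:
  deltas:
    - [[0, 0, 0, 0, 0, 0], [0, 0, 0, 0, 0, 0], [0, 0, 0, 0, 0, 0], [0, 0, 0, 0, 0, 0], [0, 0, 0, 0, 0, 0]]
  grip: 0

```text
time_s: 15.7
eef_pos: [0.5201, 0.016, 0.058]
tool_rot: [3.14, -0.001, 1.496]
wrist_force: [-0.0, 0.3, -0.4]
gripper_width: 0.502
```

>>> drive_tool:
  deltas:
    - [[0, 0, -0.01, 0, 0, 0], [0, 0, -0.03, 0, 0, 0], [0, 0, -0.04, 0, 0, 0], [0, 0, -0.04, 0, 0, 0], [0, 0, -0.04, 0, 0, 0], [0, 0, 0, 0, 0, 0]]

```text
time_s: 16.3
eef_pos: [0.5227, 0.0155, 0.1824]
tool_rot: [3.132, -0.004, 1.496]
wrist_force: [0.6, 0.4, -1.2]
gripper_width: 0.506
```

```bash
python3 -c "
from h import *
paddles('w7');go(.53,.105,.18,172)"
```

```text
t 16.3 pos [0.5227 0.0155 0.1824] rpy [179.42  -0.22  85.69] F [ 0.57  0.36 -1.23] T [ 0.024 -0.025  0.01 ] w 0.506 q [-0.68  0.31  0.71  1.98 -0.26  0.92  0.08]
top [319.  79.] z 0.0871 rect ((530.2088012695312, 104.20997619628906), (11.912084579467773, 36.68423843383789), 80.81664276123047) circ (530.0927734375, 103.72455596923828) ang 171.5
top [316. 236.] z 0.0827 rect ((520.61767578125, 18.551437377929688), (36.12070083618164, 10.987186431884766), 85.45050811767578) circ (520.3794555664062, 18.645414352416992) ang 84.9
flange [318.  95.] z 0.054 rect ((528.7323608398438, 92.53656768798828), (12.363722801208496, 33.4506721496582), 81.00476837158203) circ (529.552001953125, 97.71417236328125) ang 173.7
flange [316. 221.] z 0.049 rect ((520.17041015625, 18.51190948486328), (34.328887939453125, 35.17305374145508), 85.48374938964844) circ (520.0151977539062, 18.001855850219727) ang 176.2
t 16.35 pos [0.5213 0.0157 0.1804] rpy [179.63  -0.18  85.7 ] w 0.5
shift(frac) [0.11958 0.00265 0.00089] max/row .0667; turn(frac) [ 0.0048  0.0015 -0.9588] max/row .0954
```

View pics/w7.png

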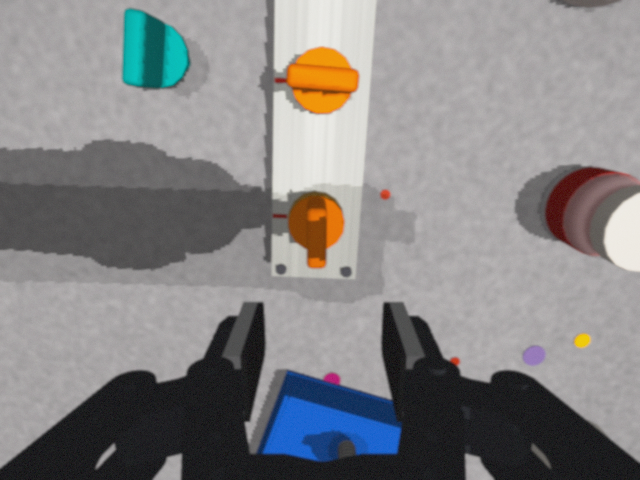

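The first good screw is home: its paddle is turned 90° at (316,236), and its top is at 0.083 m, 5 mm lower than before. The bad screw's shank shows in the tray at (345,450). Next is the middle screw.

>>> drive_tool:
  deltas:
    - [[0.04, 0.001, 0, 0.0045, 0, 0], [0.04, 0.001, 0, 0, 0, 0], [0.0396, 0.001, 0, 0, 0, 0], [0, 0, 0, 0, 0, -0.07], [0, 0, 0, 0, 0, -0.09], [0, 0, 0, 0, 0, -0.09], [0, 0, 0, 0, 0, -0.09], [0, 0, 0, 0, 0, -0.09], [0, 0, 0, 0, 0, -0.09]]

```text
time_s: 17.25
eef_pos: [0.528, 0.1048, 0.1771]
tool_rot: [-3.137, -0.006, 2.318]
wrist_force: [0.7, -0.3, 0.2]
gripper_width: 0.497
```

>>> drive_tool:
  deltas:
    - [[0, 0, 0, 0, 0, -0.09], [0, 0, 0, 0, 0, -0.09], [0, 0, 0, 0, 0, -0.09], [0, 0, 0, 0, 0, -0.09], [0, 0, 0, 0, 0, -0.07], [0, 0, 0, 0, 0, 0], [0, 0, 0, 0, 0, 0]]

```text
time_s: 17.95
eef_pos: [0.5284, 0.1047, 0.1776]
tool_rot: [3.141, -0.007, 2.985]
wrist_force: [0.5, -0.4, 0.2]
gripper_width: 0.502
```

```bash
python3 -c "
from h import *
paddles('w8');go(.5305,.1045,.062,171.4)"
```

```text
t 17.95 pos [0.5284 0.1047 0.1776] rpy [179.99  -0.38 171.05] F [ 0.51 -0.38  0.19] T [ 0.019 -0.056 -0.016] w 0.502 q [-0.55  0.31  0.34  1.93 -0.13  0.93  1.27]
top [322. 243.] z 0.0877 rect ((528.3555908203125, 104.28912353515625), (11.400416374206543, 38.18564224243164), 81.42965698242188) circ (528.4199829101562, 104.60844421386719) ang 171.9
top [173. 248.] z 0.0824 rect ((517.6011352539062, 19.181276321411133), (37.00845718383789, 12.408341407775879), 85.30923461914062) circ (517.85400390625, 19.112939834594727) ang 85.4
flange [323. 229.] z 0.0542 rect ((529.2777099609375, 104.76802825927734), (35.99113464355469, 35.84095764160156), 78.40937805175781) circ (529.8698120117188, 104.56564331054688) ang 80.3
flange [188. 222.] z 0.0493 rect ((514.9471435546875, 21.415420532226562), (35.70286560058594, 26.93610382080078), 48.59159851074219) circ (517.139892578125, 18.377094268798828) ang 68.5
t 18.0 pos [0.5285 0.1048 0.1777] rpy [179.98  -0.36 171.08] w 0.501
shift(frac) [-3.6000e-03 -4.0000e-05  1.5429e-01] max/row .0667; turn(frac) [ 0.0002 -0.004  -0.0036] max/row .0954
```

View pics/w8.png

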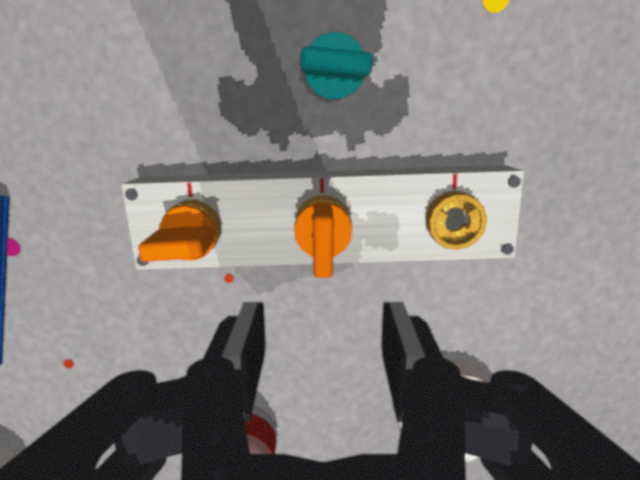

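The middle paddle at (322,243) is centred, so I descend and grip.

>>> drive_tool:
  deltas:
    - [[-0.0025, 0, 0.03, 0, -0.001, -0.003], [0, 0, 0.03, 0, -0.001, 0], [0, 0, 0.03, 0, -0.001, 0], [0, 0, 0.03, 0, 0, 0], [0, 0, 0.02, 0, 0, 0], [0, 0, 0.0135, 0, 0, 0], [0, 0, 0, 0, 0, 0]]

```text
time_s: 18.7
eef_pos: [0.5296, 0.1047, 0.0619]
tool_rot: [-3.141, -0.003, 2.992]
wrist_force: [-0.7, 0.4, 0.2]
gripper_width: 0.501
```

```bash
python3 -c "
from h import *
st();go(.5305,.1045,.062,171.4)"
```

```text
t 18.7 pos [0.5296 0.1047 0.0619] rpy [-1.7997e+02 -1.7000e-01  1.7143e+02] F [-0.68  0.36  0.22] T [-0.017  0.045  0.048] w 0.501 q [-0.5   0.48  0.29  2.02 -0.21  0.68  1.35]
t 18.7 pos [0.5296 0.1047 0.0619] rpy [-1.7997e+02 -1.7000e-01  1.7143e+02] w 0.501
shift(frac) [-1.24e-03 -2.00e-05 -1.90e-04] max/row .0667; turn(frac) [-0.0003 -0.0019  0.0004] max/row .0954
```

>>> drive_tool:
  deltas:
    - [[0, 0, 0, 0, -0.001, 0], [0, 0, 0, 0, 0, 0], [0, 0, 0, 0, 0, 0], [0, 0, 0, 0, 0, 0], [0, 0, 0, 0, 0, 0], [0, 0, 0, 0, 0, 0], [0, 0, 0, 0, 0, 0]]
  grip: 1

```text
time_s: 19.4
eef_pos: [0.5313, 0.105, 0.064]
tool_rot: [3.14, 0.003, 2.993]
wrist_force: [-0.7, -0.4, 5.7]
gripper_width: 0.124
```

>>> drive_tool:
  deltas:
    - [[0, 0, 0, 0, 0, 0.064], [0, 0, 0.0005, 0, 0, 0.064], [0, 0, 0.0007, 0, 0, 0.064], [0, 0, 0.0007, 0, 0, 0.05], [0, 0, 0, 0, 0, 0]]

```text
time_s: 19.9
eef_pos: [0.5312, 0.1045, 0.0627]
tool_rot: [3.14, 0.002, 2.611]
wrist_force: [-1.0, -1.3, 7.7]
gripper_width: 0.127
```

```bash
python3 -c "
from h import *
st()"
```

```text
t 19.9 pos [0.5312 0.1045 0.0627] rpy [1.7989e+02 1.1000e-01 1.4959e+02] F [-0.99 -1.25  7.75] T [-0.315  0.227 -0.096] w 0.127 q [-0.58  0.49  0.4   2.02 -0.29  0.68  1.04]
```

>>> drive_tool:
  deltas:
    - [[0, 0, 0.0004, 0, 0, 0.032], [0, 0, 0.0004, 0, 0, 0.032], [0, 0, 0, 0, 0, 0]]

```text
time_s: 20.2
eef_pos: [0.5312, 0.1046, 0.0622]
tool_rot: [3.139, 0.002, 2.511]
wrist_force: [-1.2, -1.5, 8.7]
gripper_width: 0.128
```

```bash
python3 -c "
from h import *
st()"
```

```text
t 20.2 pos [0.5312 0.1046 0.0622] rpy [1.7987e+02 9.0000e-02 1.4386e+02] F [-1.2  -1.5   8.68] T [-0.269  0.305  0.   ] w 0.128 q [-0.6   0.49  0.42  2.02 -0.31  0.68  0.96]
```

>>> drive_tool:
  deltas:
    - [[0, 0, 0.0004, 0, 0, 0.032], [0, 0, 0.0003, 0, 0, 0.02], [0, 0, 0, 0, 0, 0]]

```text
time_s: 20.5
eef_pos: [0.5313, 0.1045, 0.0618]
tool_rot: [3.139, 0.001, 2.429]
wrist_force: [-2.1, 0.1, 9.5]
gripper_width: 0.127
```

```bash
python3 -c "
from h import *
st()"
```

```text
t 20.5 pos [0.5313 0.1045 0.0618] rpy [1.7986e+02 7.0000e-02 1.3919e+02] F [-2.12  0.07  9.54] T [-0.299  0.401 -0.019] w 0.127 q [-0.61  0.5   0.44  2.02 -0.33  0.69  0.9 ]
```

Free at 0.59 rad, so I continue.

>>> drive_tool:
  deltas:
    - [[0, 0, 0.0004, 0, 0, 0.032], [0, 0, 0.0003, 0, 0, 0.032], [0, 0, 0, 0, 0, 0]]

```text
time_s: 20.8
eef_pos: [0.5312, 0.1044, 0.0613]
tool_rot: [3.139, 0.001, 2.328]
wrist_force: [-2.0, -1.0, 11.5]
gripper_width: 0.129
```

```bash
python3 -c "
from h import *
st()"
```

```text
t 20.8 pos [0.5312 0.1044 0.0613] rpy [1.7986e+02 6.0000e-02 1.3341e+02] F [-2.04 -0.97 11.55] T [-0.343  0.493 -0.036] w 0.129 q [-0.63  0.5   0.47  2.03 -0.35  0.69  0.82]
```

>>> drive_tool:
  deltas:
    - [[0, 0, 0.0006, 0, 0, 0.064], [0, 0, 0.0006, 0, 0, 0.064], [0, 0, 0.0006, 0, 0, 0.064], [0, 0, 0.0006, 0, 0, 0.064], [0, 0, 0, 0, 0, 0]]

```text
time_s: 21.3
eef_pos: [0.531, 0.1042, 0.0591]
tool_rot: [3.14, 0.0, 1.925]
wrist_force: [-2.0, -1.6, 9.0]
gripper_width: 0.125
```

```bash
python3 -c "
from h import *
st()"
```

```text
t 21.3 pos [0.531  0.1042 0.0591] rpy [1.7989e+02 2.0000e-02 1.1031e+02] F [-1.99 -1.63  9.05] T [-0.338  0.372 -0.086] w 0.125 q [-0.71  0.53  0.58  2.03 -0.44  0.7   0.5 ]
```

>>> drive_tool:
  deltas:
    - [[0, 0, 0.0004, 0, 0, 0.064], [0, 0, 0.0002, 0, 0, 0.064], [0, 0, 0, 0, 0, 0.05], [0, 0, 0, 0, 0, 0]]

```text
time_s: 21.7
eef_pos: [0.5311, 0.1041, 0.0589]
tool_rot: [3.139, -0.0, 1.646]
wrist_force: [-2.1, -1.3, 9.8]
gripper_width: 0.124
```

```bash
python3 -c "
from h import *
st()"
```

```text
t 21.7 pos [0.5311 0.1041 0.0589] rpy [ 1.7988e+02 -2.0000e-02  9.4320e+01] F [-2.1  -1.27  9.83] T [-0.382  0.461 -0.085] w 0.124 q [-0.76  0.55  0.65  2.03 -0.5   0.72  0.28]
```

>>> drive_tool:
  deltas:
    - [[0, 0, 0, 0, 0, 0.06], [0, 0, 0, 0, 0, 0.06], [0, 0, 0, 0, 0, 0.02], [0, 0, 0, 0, 0, 0]]

```text
time_s: 22.1
eef_pos: [0.5309, 0.1041, 0.0589]
tool_rot: [3.14, -0.001, 1.427]
wrist_force: [-2.2, -1.3, 9.3]
gripper_width: 0.13
```

```bash
python3 -c "
from h import *
st()"
```

```text
t 22.1 pos [0.5309 0.1041 0.0589] rpy [ 1.799e+02 -4.000e-02  8.178e+01] F [-2.19 -1.25  9.26] T [-0.41   0.513 -0.015] w 0.13 q [-0.8   0.56  0.71  2.04 -0.55  0.73  0.11]
```

>>> drive_tool:
  deltas:
    - [[0, 0, 0, 0, 0, 0], [0, 0, 0, 0, 0, 0], [0, 0, 0, 0, 0, 0], [0, 0, 0, 0, 0, 0], [0, 0, 0, 0, 0, 0]]
  grip: 0

```text
time_s: 22.6
eef_pos: [0.5304, 0.1048, 0.0576]
tool_rot: [3.141, -0.001, 1.428]
wrist_force: [-0.6, -1.2, -0.3]
gripper_width: 0.504
```

>>> drive_tool:
  deltas:
    - [[0, 0, -0.01, 0, 0, 0], [0, 0, -0.03, 0, 0, 0], [0, 0, -0.04, 0, 0, 0], [0, 0, -0.05, 0, 0, 0], [0, 0, -0.05, 0, 0, 0], [0, 0, -0.03, 0, 0, 0], [0, 0, 0, 0, 0, 0]]

```text
time_s: 23.3
eef_pos: [0.5325, 0.1047, 0.219]
tool_rot: [3.134, -0.005, 1.428]
wrist_force: [0.4, -0.8, -0.1]
gripper_width: 0.502
```

```bash
python3 -c "
from h import *
paddles('w9')
for n in ('scene','top'):
    p,d=viewer.camera(n);cv2.imwrite(f'pics/{n}9.png',p[:,:,::-1])"
```

```text
t 23.3 pos [0.5325 0.1047 0.219 ] rpy [179.59  -0.27  81.82] F [ 0.37 -0.82 -0.14] T [-0.008  0.067  0.034] w 0.502 q [-0.97  0.35  0.9   1.91 -0.32  1.03 -0.08]
top [319. 220.] z 0.0827 rect ((532.0595092773438, 107.7164535522461), (36.00227355957031, 11.019342422485352), 81.357421875) circ (531.7930297851562, 107.74566650390625) ang 81.3
top [321. 337.] z 0.0826 rect ((520.629150390625, 21.379230499267578), (37.33269119262695, 11.405492782592773), 82.0756607055664) circ (521.0296630859375, 21.323471069335938) ang 85.0
flange [318. 208.] z 0.049 rect ((531.2105712890625, 107.88261413574219), (34.74608612060547, 35.48971939086914), 78.54843139648438) circ (531.2531127929688, 107.07770538330078) ang 170.6
flange [318. 314.] z 0.049 rect ((520.32568359375, 21.089689254760742), (35.20140838623047, 35.684539794921875), 81.55850219726562) circ (520.4016723632812, 20.20494842529297) ang -165.5
```

View pics/w9.png

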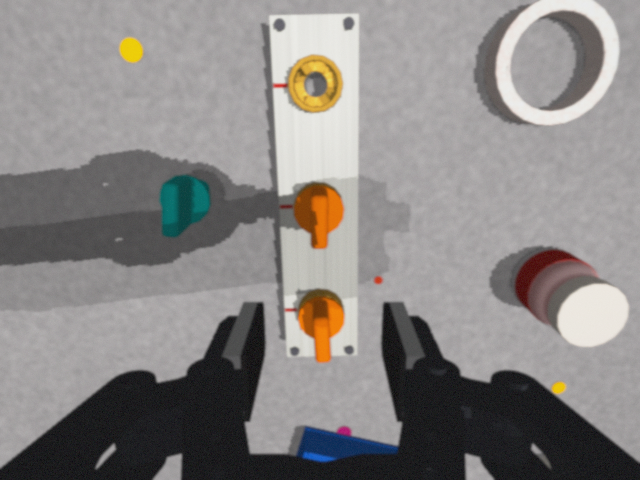

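View pics/scene9.png

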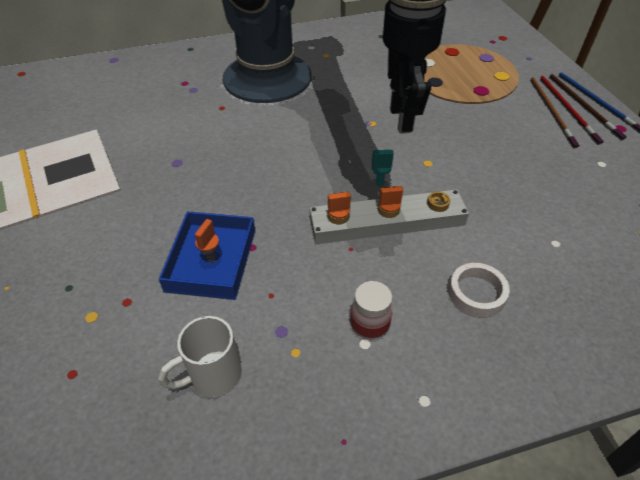

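The wrist view shows both good screws home, with paddles at (319,220) and (321,337), tops at about 0.083 m and flanges at about 0.049 m. Nut 3 is empty at (316,83). In the scene view the bad screw stands in the tray at (207,240), and the jar, tape and mug are where they started. I hand the job in.

```bash
python3 -c "
from cell import ticket
print(ticket.finish_job())"
```

```text
the job is handed in; nothing more can be done
None
```

All three screws were tried. The two good ones are screwed home, and the bad one is standing in the blue scrap tray. The job was handed in at about 23.4 s.

- **Bad screw (nut 3, far left of the robot):** it bound about 0.55 rad from paddle-across. The torque rose to 0.44 N m and stayed at 0.38 N m after I eased off the downward load, so I did not turn it further. It lifted out freely, and I set it upright near the middle of the tray.
- **Good screws (nuts 1 and 2):** both turned about a quarter turn with no rise in resistance. The hand sank about 5 mm with each, and in the pictures their tops and flanges dropped 5 mm, which matches being home.

In the last pictures the two paddles lay along the rail, nut 3 was empty, and the bad screw was still standing in the tray. The jar, tape, mug and turquoise lookalike showed no movement. The gripper was clear of everything, at 0.22 m.

No check failed. The views disagreed by 2–5 mm on sideways position. The hand also pressed on the screws with up to about 14 N while turning, well within the limits.

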